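Stack the spring sample cases on the tilted stock rack

ROBOT

A 6-joint arm with a two-finger parallel gripper is mounted at the origin on a cart in front of the work surface, level with it; the furniture and walls round the work are solid. World frame = base frame: x ahead of the robot, y to its left, z up, the work surface at z = 0. Lengths are in m, angles in rad, forces in N, time in s.
With the tool pointing down it reaches from about 0.275 to 0.75 m from the base axis. Payload 10.2 kg.
Tool frame: the origin (TCP) lies midway between the tips of the shut fingers; the grasp point (between the pads) lies 19 mm behind it (env.hold_point_z is the distance from the TCP to the grasp point, in m); z points along the fingers, y is the line along which they close (so a half turn about z gives the same grasp; the last joint's range is limited). The gripper opens to 85 mm and grips with 20 to 120 N. Pads are 22 mm wide; open, the fingers measure 114 mm over their backs; the gripper's body (76 mm by 85 mm) begins 54 mm behind the grasp point. The pads swing forward as they close: fully open they stand 13 mm farther back than shut.
Start: joints at [0.878, 0.313, 1.498, -0, 1.331, -0.223], TCP at [0.238, 0.468, 0.231] pointing down, gripper open.
Joint ranges: [-2.94, 2.94], [-0.97, 2.17], [0.19, 2.56], [-1.23, 4.37], [0.02, 3.11], [-2.88, 2.88]. Speed limits (rad/s): [2.39, 2.39, 3.01, 3.14, 3.14, 3.14].

INTERFACE

Orientations are given as a unit quaternion [x, y, z, w].
In Python, from bench import env, kinematics, monitor, eyes, job gives the robot as it stands. The module is installed in compiled form; this text tells all that it offers. Calls block until the motion is done:
- env.reach(position, orientation): joint-space move of the TCP to a pose.
- env.movel(position, velocity=0.15, frame=None, guard=None): straight line of the TCP; frame=None keeps the orientation; velocity is the mean speed in m/s. With guard (N) it stops when the force on the tool has changed by that much, and returns True; else False.
- env.set_joints(angles): joint-space move.
- env.release() and env.close_gripper(effort=None): open the fingers fully, or close them until they stop; effort is the grip in N (None keeps the last).
- env.hold(seconds).
- kinematics.ik(position, orientation): joint angles nearest the present ones, or None.
- monitor.sense(): the state.
- eyes.grab_frame(name): name is "scene" or "top"; returns a dict with "frame" (384x512x3 uint8, red, green, blue), "mtx" (3x3 intrinsics, pixels), "view" (4x4, takes a point from world to camera coordinates). Camera axes: x right, y down, z forward; pixel columns grow to the right and rows downward; lengths in m; the calibration is good to about 2 mm. A picture is of the moment at which its call begins. There is no depth.
A pose or a line that the arm cannot do raises env.MotionError and nothing moves.
- job.hand_in(): hands the job in; it is judged then, once.
The state is a dict: "clock": time; "joints": joint angles; "qvel": joint speeds; "joint_efforts": joint torques, N m; "position": TCP position; "ee_rot": TCP orientation; "contact_force": force on the tool from outside, world axes, zero at the start; "ft_torque": the same for the moment, N m; "finger_gap": opening from 0.0 (shut) to 1.0 (fully open); "gripper_force": force on a finger pad.
Only numpy, scipy, OpenCV 4.12 (cv2) and the standard library are available. Lean on these libraries where they do the work, as an engineer would, in place of code of your own. Each camera call takes 0.05 s, during which the arm holds its last target. There are 200 camera calls.

TASK

Put the two closed blue sample cases away on the tilted grey stock rack: lay one flat on its sloping deck, lengthwise down the slope in the middle of the deck, with its short end right up against the yellow stop plate at the low end, then the other squarely on top of it, also with its short end against the stop plate. Either case may be the lower one. Set each down gently, letting go only once it lies flat on the slope so that it does not drop or tip down, and leave everything else on the bench where it is.

Things in the scene. Friction and masses are not known exactly. Their poses are not given: they have to be found in the camera images.
- case_a: First closed blue plastic sample case with a small black latch, about 66 wide (own x; 71 over the latch at the middle of its -x side) x 120 long (own y) x 42 high (z), 0.15 to 0.31 kg, lid fixed shut; origin at the centre of its underside; it starts lying flat on the worktop, z up. Grip it across the 66 mm width.
- case_b: Second, identical, closed blue plastic sample case with a small black latch, about 66 wide (own x; 71 over the latch at the middle of its -x side) x 120 long (own y) x 42 high (z), 0.15 to 0.31 kg, lid fixed shut; origin at the centre of its underside; it starts lying flat on the worktop, z up. Grip it across the 66 mm width.
- deck: Sloping deck of the fixed grey sheet-metal stock rack. Origin on its upper surface at the low end, midway across, 30 mm above the worktop, at the foot of the stop plate's inner face; x runs up the slope (0.48 rad above horizontal), y across, z square to the deck, upward. Surface x = 0 to 150, y = -50 to 50 mm, no side walls. A case laid higher up may stay there or slide down, depending on friction.
- stop_top (a point): Middle of the top edge of the yellow stop plate, which stands square to the deck at its low end (the end nearer the robot): 73 mm from the deck's origin along the deck's z. The plate is 5 thick (7 at its rolled top edge), on the -x side of the deck's origin, 100 wide. Axes as the deck's.
- tape: bystander: roll of black tape, 58x56x19, lying flat, origin centre of underside
- bottle: bystander: white plastic bottle with blue cap, 51x52x83, origin centre of underside
- ring_gauge_0: bystander: ring gauge 52x52x16, origin centre of underside
- ring_gauge_1: bystander: ring gauge 44x44x14, origin centre of underside
- coil_a: bystander: short black coil spring 35x36x19, standing near the cases, origin centre of underside
- coil_b: bystander: small black coil spring 30x30x26, standing near the rack, origin centre of underside

How it is judged:
By the outcome, as a careful person would: the job done as asked, in the order asked, and still so for the second after the job is handed in, with the robot touching nothing.
It also fails if it takes over 59 s, if anything falls off the work surface, if the arm or the gripper's body presses on something with over 40 N, if the wrist force passes 120 N, or if a joint passes its speed limit or range.

## Working session

There is one attempt and no reset: what is moved stays moved. The work goes in short steps, each a Python script; the robot and the scene stay as the last script left them, time stands still between calls to the robot, and variables do not carry over. Pictures are saved under pics/ and viewed, at most 10 in all, crops included, and the job is handed in when it is done.

```bash
mkdir -p pics
python3 - <<'E'
from bench import env, kinematics, monitor, eyes, job
import cv2, numpy as np
for n in ("scene","top"):
    d=eyes.grab_frame(n); cv2.imwrite(f"pics/{n}0.png",cv2.resize(d["frame"][:,:,::-1],(800,600),interpolation=cv2.INTER_CUBIC))
    np.savez(f"{n}0.npz",**d); print(n,d["mtx"].round(1).tolist(),d["view"].round(3).tolist())
s=monitor.sense();print(s["clock"],s["ee_rot"],s["finger_gap"],env.hold_point_z)
E
```

```text
scene [[364.3, 0.0, 258.2], [0.0, 364.3, 194.4], [0.0, 0.0, 1.0]] [[0.535, -0.845, -0.007, -0.445], [-0.384, -0.236, -0.893, 0.271], [0.752, 0.48, -0.451, 0.971], [0.0, 0.0, 0.0, 1.0]]
top [[411.6, 0.0, 258.9], [0.0, 411.6, 187.3], [0.0, 0.0, 1.0]] [[0.029, -1.0, 0.0, -0.164], [-0.991, -0.028, -0.131, 0.559], [0.131, 0.004, -0.991, 1.316], [0.0, 0.0, 0.0, 1.0]]
0.1 [ 2.32744114e-01  9.72537829e-01 -5.28054604e-04 -2.65205008e-04] 1.0007488692126525 0.0187
```

View pics/scene0.png

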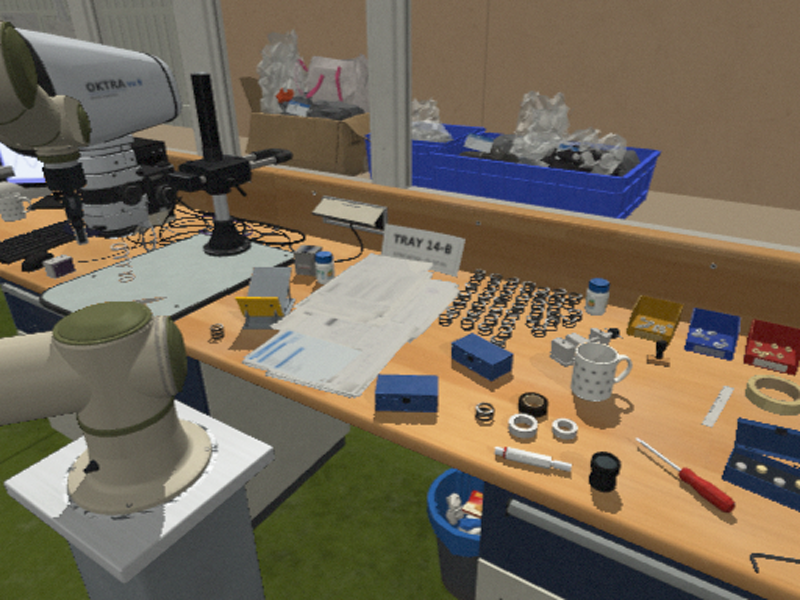

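View pics/top0.png

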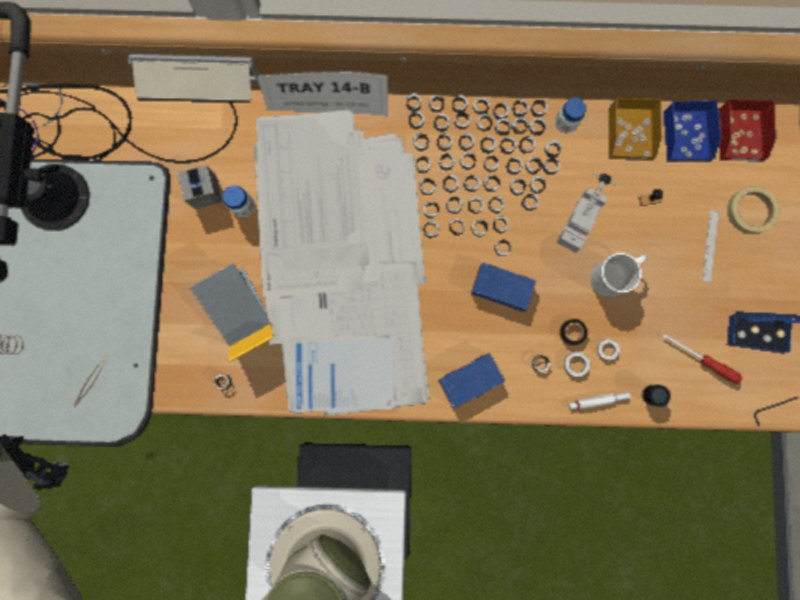

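The scene view shows the rack at left (265,297), with its yellow stop toward the robot. The cases are at (407,393) and (482,356). In the top view the cases are at (472,381) and (503,287), the deck at (232,305) and the stop at (250,343). Next I'll take enlarged crops.

Run:
```python
import cv2, numpy as np
t=np.load("top0.npz")["frame"][:,:,::-1]
a=t[165:265,276:348]; b=t[163:263,115:187]
f=lambda i:cv2.resize(i,None,fx=5.5,fy=5.5,interpolation=cv2.INTER_CUBIC)
cv2.imwrite("pics/crop0.png",np.hstack([f(a),f(b)]))
s=np.load("scene0.npz")["frame"][:,:,::-1]
a=s[210:270,234:334];b=s[160:220,140:220]
cv2.imwrite("pics/crop1.png",np.vstack([cv2.resize(a,None,fx=5,fy=5,interpolation=cv2.INTER_CUBIC),cv2.copyMakeBorder(cv2.resize(b,None,fx=5,fy=5,interpolation=cv2.INTER_CUBIC),0,0,0,100,cv2.BORDER_CONSTANT)]))
```

```text
(no output)
```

View pics/crop0.png

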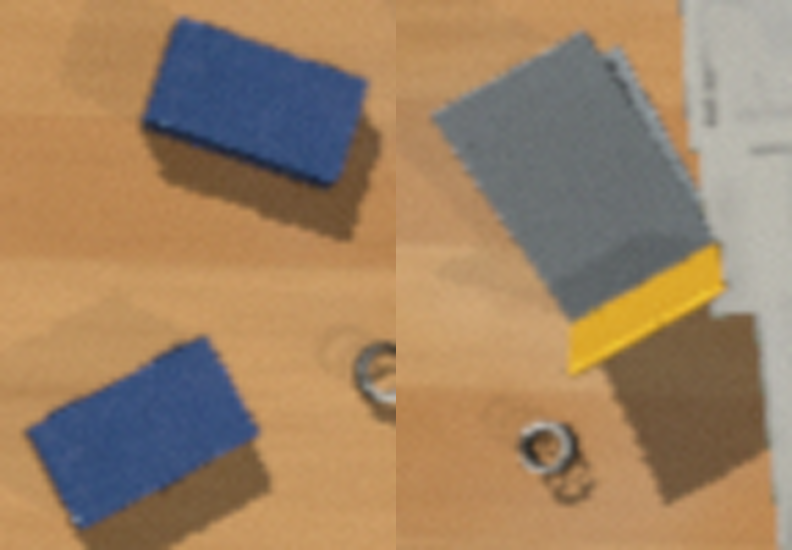

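View pics/crop1.png

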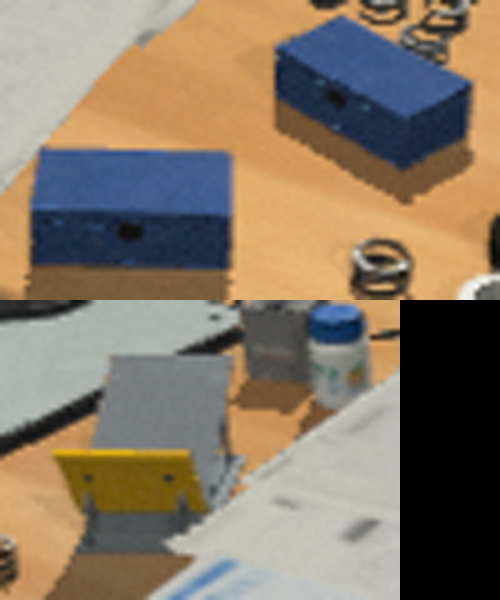

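The top crop shows the top-face corners of both cases, the deck corners and the stop edges. The scene crop shows both latches on the sides facing that camera, at mid-length, so I'll grip off-centre to miss them. Next I'll fit all the poses from both views.

```bash
cat > h.py <<'E'
import numpy as np, cv2
from scipy.optimize import least_squares
from scipy.spatial.transform import Rotation as R
cams={n:np.load(f"{n}0.npz") for n in("scene","top")}
def proj(n,P):
    c=cams[n]; q=np.atleast_2d(P)@c["view"][:3,:3].T+c["view"][:3,3]; q=q@c["mtx"].T; return q[:,:2]/q[:,2:]
def deckR(yaw): return (R.from_euler('z',yaw)*R.from_euler('y',-0.48)).as_matrix()
def fit(obs,pose,x0):
    f=lambda v:np.concatenate([(proj(n,pose(v,np.array(L)))-np.array(px)).ravel() for n,L,px in obs])
    s=least_squares(f,x0,loss='soft_l1'); return s.x,f(s.x).reshape(-1,2)
E
cat > fit.py <<'E'
from h import *
t=lambda p,off:((np.array(p)+.5)/5.5-.5+off)
s=lambda p,off:((np.array(p)+.5)/5-.5+off)
case=lambda v,L:np.c_[L[:,:2]@R.from_euler('z',v[2]).as_matrix()[:2,:2].T+v[:2],L[:,2]]
# local x = length
T=[(.06,.033,.042),(.06,-.033,.042),(-.06,-.033,.042),(-.06,.033,.042)]
def ring(k):return T[k:]+T[:k]
out={}
for nm,tp,sp,x0 in (("far",[(182,18),(368,80),(332,186),(145,122)],[(343,16),(470,85),(405,117),(277,47)],[.55,-.25,0]),
                 ("near",[(205,336),(259,433),(80,527),(26,432)],[(231,153),(231,211),(33,211),(40,149)],[.38,-.2,0])):
    best=None
    # clockwise in top image; start edge: far (0->1 is long), near (0->1 is short)
    L=[T[3],T[0],T[1],T[2]] if nm=="far" else T
    for y0 in (-2.5,-1,0.5,2):
        r=fit([("top",L,t(tp,(276,165))),("scene",L,s(sp,(234,210)))],case,[x0[0],x0[1],y0])
        if best is None or np.abs(r[1]).sum()<np.abs(best[1]).sum(): best=r
    print(nm,best[0].round(4),best[1].round(1).tolist()); out[nm]=best[0]
dk=lambda v,L:L@deckR(v[2]).T+np.array([v[0],v[1],.03])
D=[(.15,.05,0),(.15,-.05,0),(0,.05,0),(0,-.05,0),(-.007,.05,.073),(-.007,-.05,.073)]
obs=[("top",D,t(np.array([(432,115),(583,32),(575,320),(718,242),(570,374),(724,290)])-(396,0),(115,163))),
     ("scene",[D[0],D[1],D[4],D[5]],s(np.array([(110,355),(232,357),(54,452),(190,452)])-(0,300),(140,160)))]
b=fit(obs,dk,[.4,.2,.5]); print("deck",b[0].round(4),b[1].round(1).tolist()); out["deck"]=b[0]
np.savez("poses.npz",**out)
E
python3 fit.py
```

```text
far [ 0.5826 -0.3557 -1.8839] [[-0.5, -0.1], [0.3, 0.7], [0.6, 0.2], [-0.2, -0.3], [-0.2, -0.4], [0.8, -0.4], [0.1, 0.3], [-0.6, -0.4]]
near [ 0.3851 -0.2908 -1.0486] [[-0.0, -0.3], [0.2, 0.2], [0.1, 1.0], [-0.0, -0.0], [0.3, -0.7], [0.5, 0.3], [-0.6, -0.5], [-0.1, -0.6]]
deck [0.4676 0.1746 0.5474] [[-0.9, -0.1], [-0.1, -0.6], [-1.1, 0.6], [-0.2, -0.4], [0.3, 1.0], [0.7, 0.3], [0.5, -0.5], [0.6, -0.9], [0.0, 0.6], [0.1, 0.6]]
```

```bash
cat >> h.py <<'E'
try: P=dict(np.load("poses.npz"))
except OSError: P={}
OFF=.022; GZ=.002
def quat(x,z):
    y=np.cross(z,x); return R.from_matrix(np.c_[x,y,z]).as_quat()
def pick(nm,sg,p,z=GZ):
    c=P[nm]; u=sg*np.array([np.cos(c[2]),np.sin(c[2]),0])
    return np.array([c[0],c[1],z])+p*OFF*u, quat(u,np.array([0,0,-1.]))
def place(p,x,y,z,dv=None):   # case centre at deck x, underside height z above deck
    d=P["deck"] if dv is None else dv; M=deckR(d[2]); o=np.array([d[0],d[1],.03])
    return o+M@np.array([x+OFF,y,z+GZ]), quat(p*M[:,0],-M[:,2])
E
python3 - <<'E'
from h import *
from bench import kinematics,env
f=lambda q:None if q is None else np.round(q,2).tolist()
for nm in("near","far"):
  for sg in(1,-1):
    for z in (GZ,.2): print(nm,sg,z,f(kinematics.ik(*pick(nm,sg,1,z))))
for p in(1,-1):
  for z in(0,.042,.15): print(p,z,f(kinematics.ik(*place(p,.06,0,z))))
E
```

```text
near 1 0.002 [-0.9, 0.58, 1.79, -0.0, 0.77, 1.72]
near 1 0.2 [-0.9, 0.29, 1.61, -0.0, 1.24, 1.72]
near -1 0.002 [-0.88, 0.52, 1.91, -0.0, 0.71, -1.4]
near -1 0.2 [-0.88, 0.2, 1.72, -0.0, 1.21, -1.4]
far 1 0.002 [-0.75, 0.9, 1.15, -0.0, 1.09, 2.71]
far 1 0.2 [-0.75, 0.71, 0.96, -0.0, 1.47, 2.71]
far -1 0.002 [-0.69, 0.88, 1.19, -0.0, 1.07, -0.38]
far -1 0.2 [-0.69, 0.69, 1.0, -0.0, 1.45, -0.38]
1 0 [0.08, 0.43, 1.92, 0.54, 0.42, 0.65]
1 0.042 [0.06, 0.32, 1.94, 0.48, 0.49, 0.7]
1 0.15 [-0.0, 0.07, 1.96, 0.37, 0.73, 0.79]
-1 0 [0.08, 0.43, 1.92, 0.54, 0.42, -2.49]
-1 0.042 [0.06, 0.32, 1.94, 0.48, 0.49, -2.44]
-1 0.15 [-0.0, 0.07, 1.96, 0.37, 0.73, -2.35]
```

```bash
cat >> h.py <<'E'
def grasp(nm,sg):
    from bench import env,monitor
    env.reach(*pick(nm,sg,1,.15)); hit=env.movel(pick(nm,sg,1)[0],velocity=.12,guard=8)
    env.close_gripper(60); s=monitor.sense(); print("grasp",hit,s["finger_gap"],s["gripper_force"],s["position"].round(4) if hasattr(s["position"],"round") else s["position"])
    env.movel(pick(nm,sg,1,.2)[0],velocity=.2); s=monitor.sense(); print("lift",s["finger_gap"],s["gripper_force"],np.round(s["contact_force"],1),s["clock"])
def dpos():
    from bench import monitor
    d=P["deck"]; s=monitor.sense(); l=deckR(d[2]).T@(np.array(s["position"])-[d[0],d[1],.03])-[OFF,0,GZ]
    return l.round(4),(deckR(d[2]).T@np.array(s["contact_force"])).round(1),round(s["clock"],2)
E
python3 - <<'E'
from h import *
from bench import *
grasp("near",1)
env.reach(*place(1,.075,0,.15)); print(dpos())
env.movel(place(1,.075,0,.02)[0],velocity=.12,guard=8); env.hold(.2); print(dpos())
for n in("scene","top"):
    d=eyes.grab_frame(n); np.savez(f"{n}1.npz",**d)
a=np.load("top1.npz")["frame"][140:260,105:205,::-1]; b=np.load("scene1.npz")["frame"][120:220,120:220,::-1]
f=lambda i:cv2.resize(i,(400,480),interpolation=cv2.INTER_CUBIC)
cv2.imwrite("pics/p1.png",np.hstack([f(a),cv2.resize(b,(400,480),interpolation=cv2.INTER_CUBIC)]))
E
```

```text
grasp False 0.7662885421209197 67.11442619562149 [ 0.3964 -0.3102  0.0027]
lift 0.7653026381841046 66.71854734420776 [-1.3 -0.5 -2.3] 5.75
(array([ 0.075 , -0.0008,  0.15  ]), array([-1. ,  0.2, -1.9]), 7.55)
(array([ 0.0753, -0.0001,  0.0204]), array([-1. ,  0.4, -2.7]), 8.98)
```

View pics/p1.png

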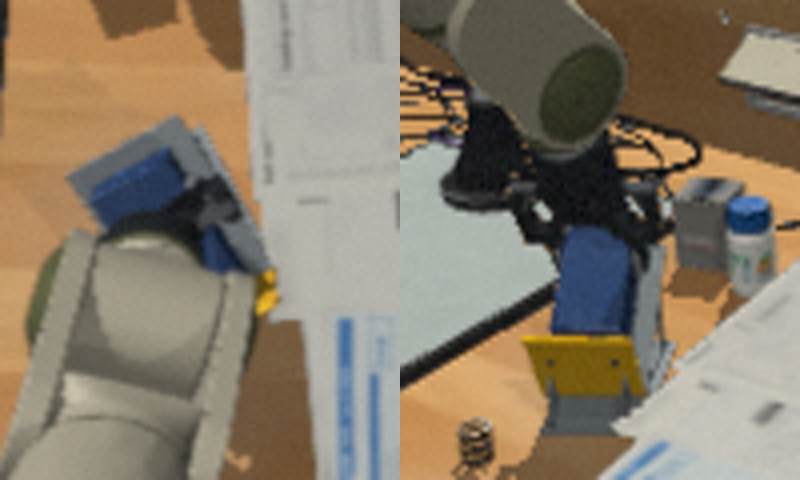

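The case is held square, 20 mm above the deck: case front at about (592,285) in the scene half, stop top edge from (523,338) to (650,340). Next I'll lower it, slide it to the stop and set it down.

```bash
cat >> h.py <<'E'
def setdown(y,z0):
    from bench import env
    h=env.movel(place(1,.07,y,z0+.004)[0],velocity=.04,guard=4); l=dpos(); print("low",h,*l)
    z=l[0][2]+(.0015 if h else 0)
    if h: env.movel(place(1,.07,y,z)[0],velocity=.03)
    h=env.movel(place(1,.052,y,z)[0],velocity=.02,guard=4); l=dpos(); print("stop",h,*l)
    h=env.movel(place(1,l[0][0],y,z0-.006)[0],velocity=.012,guard=4); env.hold(.2); print("down",h,*dpos())
E
python3 - <<'E'
from h import *
setdown(0,0)
E
```

```text
low False [0.0699 0.     0.0039] [-1.   0.6 -2.2] 9.65
stop True [ 0.0596 -0.0001  0.004 ] [ 2.9  0.4 -0.2] 10.24
down True [0.0595 0.0001 0.0013] [0.  0.4 4.9] 10.83
```

Run:
```python
from h import *
from bench import *
l=dpos()[0]
print(env.movel(place(1,l[0],0,l[2]-.003)[0],velocity=.01,guard=6),dpos(),np.round(monitor.sense()["ft_torque"],2))
env.release(); env.hold(.2); print(dpos())
env.movel(place(1,l[0],0,.16)[0],velocity=.15)
grasp("far",-1)
for n in("scene","top"):
    d=eyes.grab_frame(n); np.savez(f"{n}2.npz",**d)
a=np.load("top2.npz")["frame"][160:250,110:190,::-1]; b=np.load("scene2.npz")["frame"][140:230,130:210,::-1]
f=lambda i:cv2.resize(i,None,fx=5,fy=5,interpolation=cv2.INTER_CUBIC)
cv2.imwrite("pics/p2.png",np.hstack([f(a),f(b)]))
```

```text
True (array([0.0595, 0.0001, 0.0013]), array([0.2, 0.4, 5.6]), 11.04) [-0.19  0.1   0.01]
(array([0.0595, 0.0001, 0.0012]), array([ 0.1, -0.4,  0.4]), 11.58)
grasp False 0.7659258527611323 67.50396609306335 [ 0.5898 -0.3351  0.003 ]
lift 0.7653119437397388 66.90520226955414 [-0.3 -0.2 -2.9] 17.5333
```

View pics/p2.png

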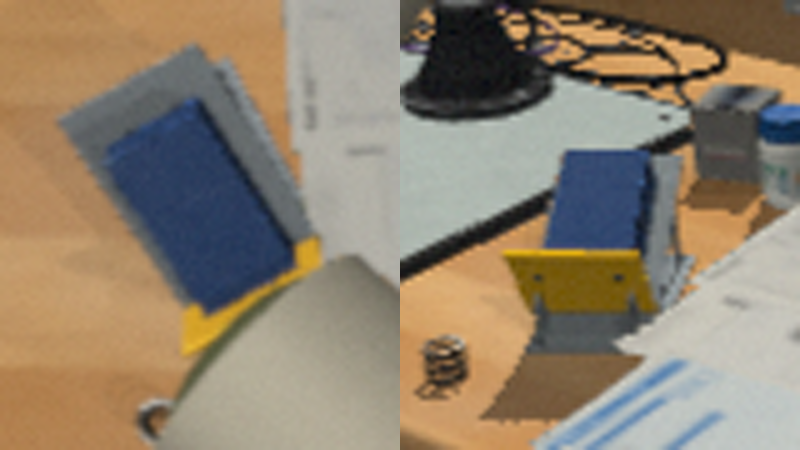

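The first case lies on the deck at the stop; its top-face corners in the left half are about (107,158), (193,98), (298,242) and (208,313). I'll check the fit numerically before stacking.

Run:
```python
from h import *
d=P["deck"];M=deckR(d[2])
px=(np.array([(107,158),(193,98),(298,242),(208,313)])+.5)/5-.5+(110,160)
ps=(np.array([(165,150),(248,150)])+.5)/5-.5+(130,140)
C=np.array([(.06,.033),(.06,-.033),(-.06,-.033),(-.06,.033)])
pose=lambda v,L:np.c_[L@R.from_euler('z',v[2]).as_matrix()[:2,:2].T+v[:2],np.full(len(L),.042)]@M.T+[d[0],d[1],.03]
for o in ([("top",C,px)],[("top",C,px),("scene",C[:2],ps)]):
    b=fit(o,pose,[.06,0,0]);print(b[0].round(4),b[1].round(1).tolist())
```

```text
[ 0.0659 -0.0053  0.0371] [[-1.4, -0.5], [0.0, 0.3], [0.4, 2.2], [0.5, -1.1]]
[ 0.0642 -0.004   0.0422] [[-1.5, 0.3], [-0.2, 1.0], [0.4, 2.7], [0.5, -0.5], [0.6, -1.0], [0.8, -1.5]]
```

Run:
```python
from h import *
d=P["deck"];M=deckR(d[2]); S=8; off=np.array([118,166])
im=np.load("top2.npz")["frame"][166:238,118:180,::-1]
im=cv2.resize(im,None,fx=S,fy=S,interpolation=cv2.INTER_CUBIC)
def poly(L,c):
    p=(proj("top",np.array(L)@M.T+[d[0],d[1],.03])-off+.5)*S-.5
    cv2.polylines(im,[p.round().astype(int)],True,c,1); print(p.round().tolist())
poly([(.12,.033,.042),(.12,-.033,.042),(0,-.033,.042),(0,.033,.042)],(0,255,255))
poly([(.15,.05,0),(.15,-.05,0),(0,-.05,0),(0,.05,0)],(0,255,0))
poly([(0,.05,.073),(0,-.05,.073),(-.007,-.05,.073),(-.007,.05,.073)],(0,0,255))
cv2.imwrite("pics/o2.png",im)
```

```text
[[96.0, 215.0], [248.0, 131.0], [409.0, 381.0], [263.0, 463.0]]
[[22.0, 143.0], [248.0, 18.0], [443.0, 325.0], [227.0, 446.0]]
[[222.0, 514.0], [450.0, 386.0], [459.0, 400.0], [232.0, 528.0]]
```

View pics/o2.png

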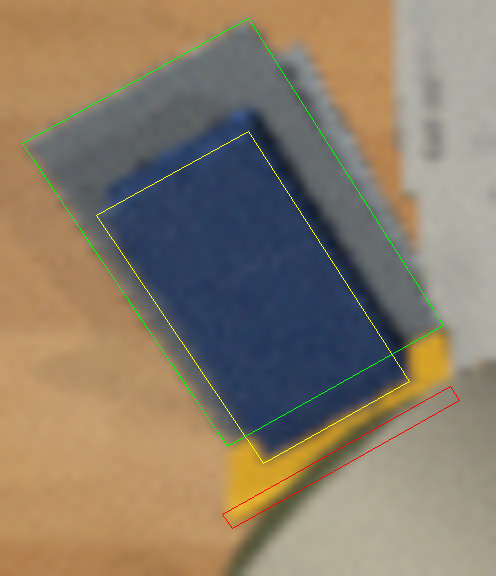

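The overlay at deck y=0 and x=0–120 matches the case to about 1 px (~3 mm). The end face around (180,150) is also visible, and it skewed my corner reading. The first case is well placed, so I'll stack the second at the same commanded pose.

Run:
```python
from h import *
from bench import *
env.reach(*place(1,.075,0,.15)); print(dpos())
env.movel(place(1,.07,0,.06)[0],velocity=.12,guard=8)
setdown(0,.0433)
l=dpos()[0]
print(env.movel(place(1,l[0],0,l[2]-.003)[0],velocity=.01,guard=6),dpos())
```

```text
(array([ 0.0753, -0.0007,  0.15  ]), array([-1.1,  0.6, -2.5]), 19.53)
low False [0.0699 0.0001 0.0471] [-0.8  0.3 -1.1] 20.9
stop True [ 0.0589 -0.0002  0.0472] [ 3.5  1.4 -0.7] 21.51
down True [ 0.059  -0.0001  0.043 ] [-0.4  0.5  3.5] 22.17
True (array([ 0.059 , -0.0001,  0.043 ]), array([-0.8,  0. ,  6.4]), 22.38)
```

Run:
```python
from h import *
from bench import *
l=dpos()[0]
env.release(); env.hold(.2); print(dpos())
env.movel(place(1,l[0],0,.2)[0],velocity=.15)
q=list(monitor.sense()["joints"]); q[0]-=.9; env.set_joints(q); env.hold(.2)
for n in("scene","top"):
    d=eyes.grab_frame(n); np.savez(f"{n}3.npz",**d)
a=np.load("top3.npz")["frame"][150:250,110:190,::-1]; b=np.load("scene3.npz")["frame"][130:230,130:210,::-1]
f=lambda i:cv2.resize(i,None,fx=5,fy=5,interpolation=cv2.INTER_CUBIC)
cv2.imwrite("pics/p3.png",np.hstack([f(a),f(b)])); cv2.imwrite("pics/full3.png",np.load("top3.npz")["frame"][:,:,::-1])
print(monitor.sense()["clock"])
```

```text
(array([ 0.0589, -0.0001,  0.0429]), array([0.7, 0.6, 1.4]), 22.92)
25.925
```

View pics/p3.png

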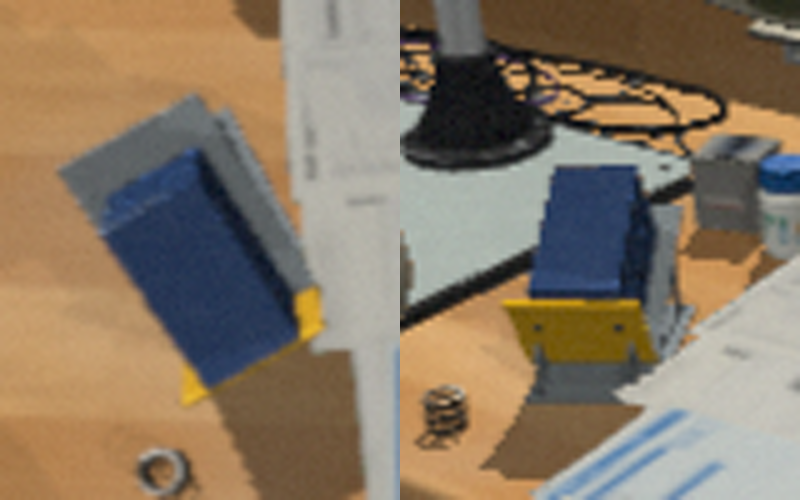

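View pics/full3.png

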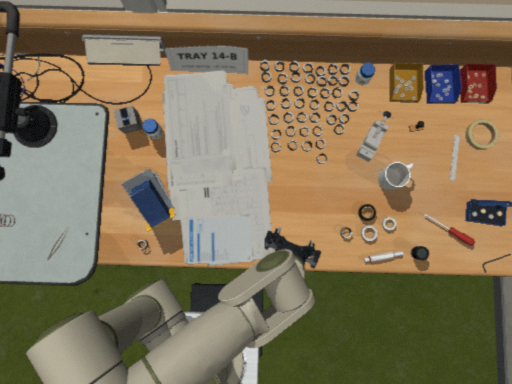

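The stack is square: both cases are flush at the stop, with equal margins to the stop's ends at the left (183 to 205) and right (298 to 322). The bystanders haven't moved and the arm is clear.

```bash
python3 -c "
from bench import job
print(job.hand_in())"
```

```text
the job is handed in; nothing more can be done
None
```

Both cases are stacked flat on the rack's sloping deck, centred and with their short ends against the stop plate. I handed the job in at about 26 s on the robot's clock; no verdict came back.

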